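# Clamp a mould carrier on the vibrating table

### The job

Push the mould carrier gently (under 30 N) along the bed until its thick rear bar sits squarely against both end stops. Then screw the square knob down, clockwise from above, until the sprung pressure bar presses on the carrier with about 30 N, never more than 45 N, and let go. Leave the small things lying around where they are.

Things in the scene. Friction and masses are not known exactly. Their poses are not given: they have to be found in the camera images.
- station: Vibrating table, fixed: flat aluminium bed 255 x 270 mm, top 35 mm above the table, from 130 mm in front of (-x) to 125 mm behind the origin, which lies on the table top under the bed. x points from the near edge to the end stops, z up. Home of the carrier: carrier origin at x = 0, y = 0 (25 mm either way is fine), z = 35 mm in this frame, axes parallel.
- stops (a point): Point on the bed midway between the front faces of the two steel end stops (each 34 mm wide, 12 mm tall, 85 mm to either side), at x = 78 mm in the station's frame. Behind, a steel C-frame (column 44 mm wide, 24 to 46 mm behind this point, top 135 mm above the table) carries the nut of the clamp screw.
- nut (a point): Middle of the top of the fixed nut (36 mm diameter) through which the vertical clamp screw runs, 137 mm above the table, at x = 65 mm, y = 0 in the station's frame.
- carrier: Loose aluminium tray, 156 mm (x) x 236 mm (y), 0.25 to 0.42 kg, a filled brown praline mould fixed in it (top 23 mm above the underside). Origin: middle of the underside; x towards its thick rear bar. Starts 20 to 45 mm short of home and up to 0.12 rad askew; sliding it takes 1 to 4 N. Pushed at one point it may stick askew at one stop; two points 60 mm or more apart, or the lagging side, bring it square.
- lip (a point): Middle of the top front edge of the carrier's front lip (6 mm thick, 20 mm tall, over the whole width), 78 mm in front of the carrier's origin: the place to push.
- rear_bar (a point): Middle of the top of the carrier's rear bar (26 mm wide, 16 mm tall); once the carrier is home it lies under the pressure bar, on the screw's axis.
- clamp_screw: Rising screw. Origin: on its axis at mid height of the square knob, where to grip; 197 mm above the table at knob value 0, sinking 4.77 mm per rad. Knob 34 x 34 mm, 22 mm tall, flat sides, a 24 mm hub under it. At its foot a collar and a sprung pressure bar (18 x 80 mm); its face is 5.5 to 17 mm above the rear bar at knob value 0, set anew each time and not reported: feel for the touch.
- knob (a joint): Turn of the square knob, rad: 0 = up, grows clockwise from above (screw sinks), limit 6.5, starts 0 to 0.6; sides square to the station's axes at 0. Moment to turn: 0.28 N m of dry friction when free, plus 0.00477 N m per N of load. The spring gives 16 N at touch, then 11.9 N per rad: 30 N (25 to 35 accepted) comes 1.17 rad after touch, 48 N is solid. It stays where left.
- nozzle_a: Steel piping nozzle, 27 mm wide, 36 mm tall, standing on the table left of the bed; origin at its foot. To be left alone.
- nozzle_b: Steel piping nozzle, 30 mm wide, 40 mm tall, standing left of the bed, farther back; origin at its foot. To be left alone.
- nozzle_c: Steel piping nozzle, 24 mm wide, 32 mm tall, standing right of the bed; origin at its foot. To be left alone.
- cutter: Steel ring cutter, 53 mm wide, 26 mm tall, on the table at the right; origin at its foot. To be left alone.
- pen: Marker pen, 131 x 18 mm, lying on the table at the left; origin under its middle. To be left alone.

How it is judged:
By the outcome, as a careful person would: the job done as asked, in the order asked, and still so for the second after the job is handed in, with the robot touching nothing.
It also fails if it takes over 72 s, if anything falls off the work surface, if the arm or the gripper's body presses on something with over 40 N, if the wrist force passes 120 N, or if a joint passes its speed limit or range.

### The arm

A 7-joint arm with a two-finger parallel gripper is mounted at the origin on a cart in front of the work surface, level with it; the furniture and walls round the work are solid. World frame = base frame: x ahead of the robot, y to its left, z up, the work surface at z = 0. Lengths are in m, angles in rad, forces in N, time in s.
With the tool pointing down it reaches from about 0.425 to 0.95 m from the base axis. Payload 4.7 kg.
Tool frame: the origin (TCP) lies between the finger pads; the fingertips stand bot.nose_length ahead of it and the grasp point (between the pads) lies 8 mm behind it (bot.nose_length is the distance from the TCP to the fingertips, in m); z points along the fingers, y is the direction in which the jaws open and shut (so a half turn about z gives the same grasp; the last joint's range is limited). The gripper opens to 85 mm and grips with 20 to 120 N. Pads are 22 mm wide; open, the fingers measure 114 mm over their backs; the gripper's body (76 mm by 85 mm) begins 54 mm behind the grasp point. The pads swing forward as they close: fully open they stand 13 mm farther back than shut.
Start: joints at [1.077, 0.469, -0.049, 1.532, 0.024, 1.141, -0.082], TCP at [0.303, -0.603, 0.21] pointing down, gripper open.
Joint ranges: [-2.59, 2.59], [-0.33, 1.99], [-1.39, 1.29], [0.1, 2.45], [-1.04, 4.18], [0.21, 1.99], [-2.66, 2.66]. Speed limits (rad/s): [2.57, 2.57, 3.14, 3.14, 3.14, 3.14, 3.14].

### API

Orientations are given as a unit quaternion [w, x, y, z].
In Python, from rig import bot gives the robot as it stands.
- The arm moves only by the tool drive_tool, never from a script. Its argument "moves" is a list of rows, each an object of numbers: "fingers": the gripper's target within -1 to 1 (shut at 1, half-way at 0, fully open at -1); "tx", "ty", "tz": the shift along the tool's x, y, z in mm; "twist": the turn about the tool's z in rad. A call has 1 to 5 rows; each row is the pose to reach, as a shift and turn from the pose commanded when the call began, along the tool's axes at that moment; what a row does not reach only later rows make up. A row lasts 1/12 s, in which the tool goes at most 41.7 mm and 7.16 degrees, less where a joint would pass 70% of its speed; a pose out of reach is approached as far as the arm can. A call with a gripper value outside its range is refused whole. The fingers move at their own pace and stop on an object; the grip force is fixed at half the most. Time passes only in rows, so rows that repeat a pose let the fingers close. It gives the time, the measured TCP pose, the force and the opening at its end, in the units of the state.
- bot.sense(): the state, without advancing time (a new reading comes with each control period).
- bot.capture(name): name is "side" or "top" or "wrist"; returns a dict with "pixels" (420x560x3 uint8, red, green, blue), "camera_matrix" (3x3 intrinsics, pixels), "extrinsics" (4x4, takes a point from camera to world coordinates); the wrist camera has in their place "T_tool_cam" (4x4, takes a point from camera to tool coordinates, whose origin is the TCP and whose axes are the flange's). Camera axes: x right, y down, z forward; pixel columns grow to the right and rows downward; lengths in m; the calibration is good to about 2 mm. A picture is of the moment at which its call begins: read the wrist's pose just before it. There is no depth.
- bot.job_done(): hands the job in, once; it reports no verdict.
The state is a dict: "clock": time; "joint_positions": joint angles; "qd": joint speeds; "joint_torque": joint torques, N m; "position": TCP position; "eef_rot": TCP orientation; "force": force on the tool from outside, world axes, zero at the start; "ft_torque": the same for the moment, N m; "finger_gap": finger opening in m.
Only numpy, scipy, OpenCV 4.12 (cv2) and the standard library are available. Lean on these libraries where they do the work, as an engineer would, in place of code of your own. Each camera call takes 0.05 s, during which the arm holds its last target. There are 200 camera calls.

## Working session

There is one attempt and no reset: what is moved stays moved. The work goes in short steps, Python scripts to look and compute and a tool call to move; the robot and the scene stay as the last step left them, time stands still between calls to the robot, and variables do not carry over. Pictures are saved under pics/ and viewed, on a budget of 10 in all, crops included, one or two more only if the job needs it, and the job is handed in when it is done.

Besides the shell and the picture viewer there is one more tool, called after "Call:" as name(argument=value, ...), one argument or row to a line, values as JSON. drive_tool: Moves the arm, as the interface text tells. Its arguments: {"type":"object","properties":{"moves":{"type":"array","items":{"type":"object","properties":{"fingers":{"type":"number"},"tx":{"type":"number"},"ty":{"type":"number"},"tz":{"type":"number"},"twist":{"type":"number"}}}}},"required":["moves"]}

```bash
mkdir -p pics; ls
python3 - <<'E'
from rig import bot
import cv2,numpy as np
print(bot.nose_length); s=bot.sense(); print(s)
for n in("top","side"):
    c=bot.capture(n); cv2.imwrite(f"pics/{n}1.png",c["pixels"][:,:,::-1]); np.savez(f"{n}1.npz",**c)
    print(n,c["camera_matrix"].tolist(),np.round(c["extrinsics"],4).tolist())
E
```

```text
pics
0.011
{'clock': 0.0, 'joint_positions': array([ 1.07710711,  0.46945646, -0.04857951,  1.53369723,  0.0241309 ,
        1.14101194, -0.08231482]), 'qd': array([ 0.00131609, -0.0002254 ,  0.00071845, -0.00053142, -0.00081509,
       -0.0009171 , -0.00066295]), 'joint_torque': array([ 6.24398513e-05, -5.10302782e+01, -4.67942550e-02, -2.37713081e+01,
        1.05989410e-02,  7.60747906e-03,  6.81806910e-06]), 'position': array([ 0.30226539, -0.60283188,  0.20844991]), 'eef_rot': array([-9.52510696e-04,  9.73115363e-01,  2.30316097e-01, -2.81353668e-04]), 'force': array([0.34903418, 0.149323  , 0.53985774]), 'ft_torque': array([ 0.03621094, -0.00169699,  0.0145327 ]), 'finger_gap': 0.08547534410804895}
top [[408.5931800106282, 0.0, 286.3585412718004], [0.0, 408.5931800106282, 212.29476734576673], [0.0, 0.0, 1.0]] [[-0.0171, -0.9912, 0.1311, 0.404], [-0.9998, 0.0182, 0.0073, 0.0387], [-0.0096, -0.1309, -0.9913, 1.2645], [0.0, 0.0, 0.0, 1.0]]
side [[433.11314325538353, 0.0, 276.6372373912411], [0.0, 433.11314325538353, 204.7827138581526], [0.0, 0.0, 1.0]] [[-0.9077, -0.1673, 0.3849, 0.1311], [-0.4196, 0.3421, -0.8408, 0.9839], [0.009, -0.9247, -0.3807, 0.5817], [0.0, 0.0, 0.0, 1.0]]
```

View pics/top1.png

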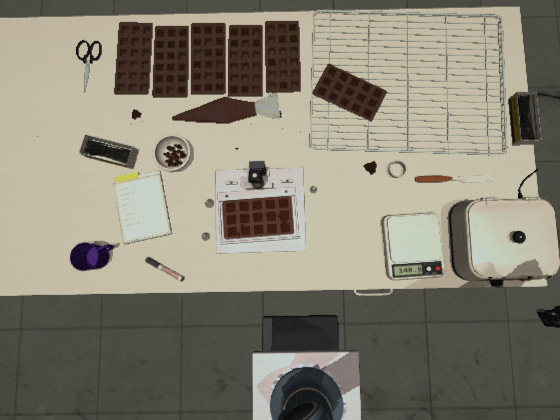

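View pics/side1.png

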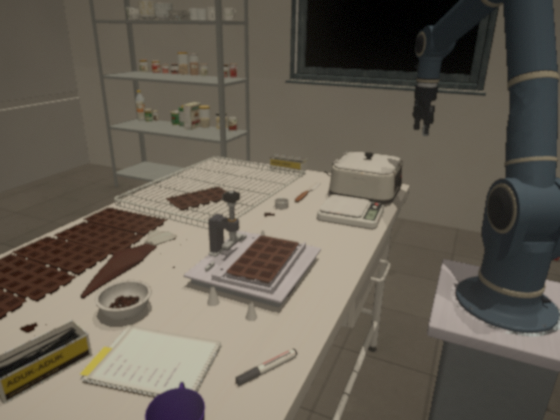

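Top view: bed is at about cols 216–305, rows 168–253, the knob/screw at about (257,172), and the brown mould at about (258,217). I'll crop closer and measure the bed edges.

```bash
cat > h.py <<'E'
import numpy as np,cv2
def ray(c,uv):
    K,E=c["camera_matrix"],c["extrinsics"]
    d=E[:3,:3]@np.linalg.solve(K,[uv[0],uv[1],1.]); return E[:3,3],d
def onplane(c,uv,z):
    o,d=ray(c,uv); return o+d*(z-o[2])/d[2]
def proj(c,p):
    K,E=c["camera_matrix"],c["extrinsics"]; q=K@(E[:3,:3].T@(np.array(p)-E[:3,3])); return q[:2]/q[2]
E
python3 - <<'E'
from h import *
c=dict(np.load("top1.npz")); s=dict(np.load("side1.npz"))
t=c["pixels"][155:265,200:320,::-1]; u=s["pixels"][180:310,180:330,::-1]
a=cv2.resize(t,None,fx=5,fy=5,interpolation=cv2.INTER_CUBIC)
cv2.imwrite("pics/crop1.png",a)
hsv=cv2.cvtColor(c["pixels"],cv2.COLOR_RGB2HSV)
roi=np.zeros((420,560),np.uint8); roi[150:270,200:322]=1
print(hsv[175,225],hsv[245,260],hsv[220,330],hsv[215,214])
# bed: less saturated than the table
m=((hsv[...,1]<25)&(hsv[...,2]>120)).astype(np.uint8)*roi
cs,_=cv2.findContours(m,cv2.RETR_EXTERNAL,cv2.CHAIN_APPROX_NONE)
k=max(cs,key=cv2.contourArea); r=cv2.minAreaRect(k); print(r)
P=np.array([onplane(c,p,.035) for p in cv2.boxPoints(r)]);print(P.round(4),P.mean(0))
m=((hsv[...,1]>70)&(hsv[...,2]<130)).astype(np.uint8)*roi; m[:190]=0
cs,_=cv2.findContours(cv2.morphologyEx(m,cv2.MORPH_CLOSE,np.ones((5,5))),cv2.RETR_EXTERNAL,cv2.CHAIN_APPROX_NONE)
k=max(cs,key=cv2.contourArea); r=cv2.minAreaRect(k); print(r)
P=np.array([onplane(c,p,.058) for p in cv2.boxPoints(r)]);print(P.round(4),P.mean(0))
E
```

```text
[ 23  10 199] [ 43   9 202] [ 23  37 200] [ 21  36 199]
((259.44207763671875, 210.03111267089844), (82.52313995361328, 89.31432342529297), 88.31531524658203)
[[ 0.7018  0.2698  0.035 ]
 [ 0.7048 -0.0055  0.035 ]
 [ 0.4516 -0.0071  0.035 ]
 [ 0.4484  0.2609  0.035 ]] [0.5766587  0.12954021 0.035     ]
((257.2532958984375, 216.874755859375), (37.6722526550293, 69.46805572509766), 85.48600769042969)
[[0.6017 0.2422 0.058 ]
 [0.6144 0.0346 0.058 ]
 [0.5016 0.0279 0.058 ]
 [0.489  0.233  0.058 ]] [0.55166981 0.13443156 0.058     ]
```

View pics/crop1.png

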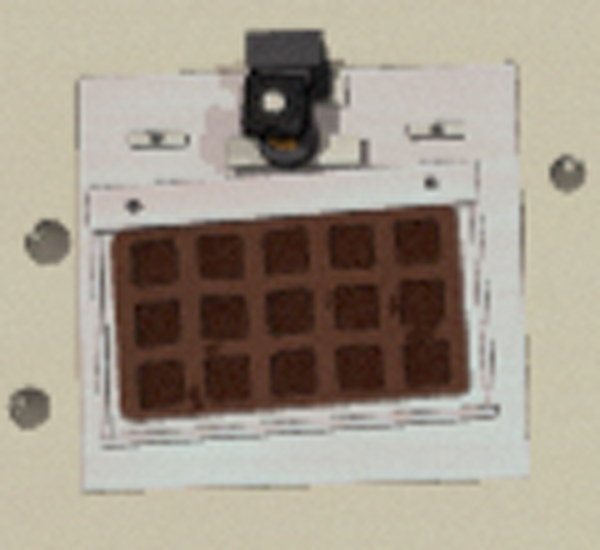

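The crop shows the bed corners at (80,78), (518,63), (528,478), (83,492). The lip's front edge runs from (103,446) to (497,413), so the left side lags. The knob top is at about (275,103).

```bash
cat >> h.py <<'E'
from scipy.spatial.transform import Rotation as R
def mv(s,target,yaw):
    """moves to a world TCP target with tool x at world yaw, tool down; from state s"""
    q=np.array(s["eef_rot"]); M=R.from_quat(q[[1,2,3,0]]).as_matrix()
    d=M.T@(np.array(target)-s["position"])*1000; psi=np.arctan2(M[1,0],M[0,0])
    return d.round(1).tolist(), "yaw now",round(psi,3),"twist",round((psi-yaw),3)
E
python3 - <<'E'
from h import *
from rig import bot
c=dict(np.load("top1.npz"))
f=lambda u,v,z: onplane(c,(199.6+u/5,154.6+v/5),z)
B=np.array([f(80,78,.035),f(518,63,.035),f(528,478,.035),f(83,492,.035)]);print(B.round(4))
d=(B[0]-B[1]+B[3]-B[2])[:2]; yaw=np.arctan2(-d[0],d[1]); print("yaw",yaw,"len",np.linalg.norm(d)/2,np.linalg.norm(B[0]-B[3]))
x=np.array([np.cos(yaw),np.sin(yaw)]);o=B.mean(0)[:2]+.0025*x; print("origin",o,"nut",o+.065*x)
a,b=f(103,446,.055),f(497,413,.055);print("lip",a,b,np.arctan2(-(a-b)[0],(a-b)[1]))
print("knob top",f(275,103,.207), "stops",f(158,145,.047),f(437,136,.047))
print(mv(bot.sense(),[.5,-.2,.3],yaw+np.pi))
E
```

```text
[[ 0.7014  0.2636  0.035 ]
 [ 0.7056 -0.0065  0.035 ]
 [ 0.4509 -0.0068  0.035 ]
 [ 0.4472  0.2603  0.035 ]]
yaw 0.014785467507804451 len 0.2686431849666521 0.25422261670259527
origin [0.57877412 0.12769974] nut [0.64376702 0.12866076]
lip [0.47340194 0.24503235 0.055     ] [0.4888148  0.01142329 0.055     ] 0.0658816889945265
knob top [0.64425966 0.12876179 0.207     ] stops [0.65592804 0.21369392 0.047     ] [0.65826837 0.04410501 0.047     ]
([357.3, -271.7, -91.0], 'yaw now', np.float64(0.465), 'twist', np.float64(-2.692))
```

Call:
drive_tool(
  moves=[
    {"tz":-40,"twist":-0.12},
    {"tz":-80,"twist":-0.24},
  ],
)

```text
invalid input
```

Call:
drive_tool(
  moves=[
    {"fingers":-1,"tx":0,"ty":0,"tz":-40,"twist":-0.12},
    {"fingers":-1,"tx":0,"ty":0,"tz":-80,"twist":-0.24},
  ],
)

```text
clock: 0.27
position: [0.3016, -0.6015, 0.2867]
eef_rot: [-0.004, 0.937, 0.348, -0.001]
force: [-0.2, -1.6, 0.8]
finger_gap: 0.0852
```

Run:
```python
from h import *
from rig import bot
s=bot.sense(); print(s["clock"],s["joint_positions"].round(3),s["position"]); print(mv(s,[.5,-.2,.3],.015+np.pi))
```

```text
0.2667 [ 1.11   0.423 -0.097  1.427  0.041  1.302  0.15 ] [ 0.30163919 -0.60145959  0.28669127]
([412.3, -174.9, -11.3], 'yaw now', np.float64(0.711), 'twist', np.float64(-2.446))
```

Call:
drive_tool(
  moves=[
    {"fingers":-1,"tx":412,"ty":-175,"tz":-11,"twist":-2.44},
    {"fingers":-1,"tx":412,"ty":-175,"tz":-11,"twist":-2.44},
    {"fingers":-1,"tx":412,"ty":-175,"tz":-11,"twist":-2.44},
    {"fingers":-1,"tx":412,"ty":-175,"tz":-11,"twist":-2.44},
    {"fingers":-1,"tx":412,"ty":-175,"tz":-11,"twist":-2.44},
  ],
)

```text
clock: 0.68
position: [0.3962, -0.4151, 0.2944]
eef_rot: [-0.0, 0.785, 0.619, -0.0]
force: [0.6, 0.1, -0.1]
finger_gap: 0.0855
```

Run:
```python
from h import *
from rig import bot
s=bot.sense(); print(s["clock"],s["joint_positions"].round(3),s["position"]); print(mv(s,[.46,.05,.25],.015+np.pi))
```

```text
0.6833 [ 0.973  0.257 -0.295  1.653  0.078  1.243  0.427] [ 0.39615682 -0.41509188  0.29438019]
([467.2, -46.2, 44.5], 'yaw now', np.float64(1.336), 'twist', np.float64(-1.821))
```

Call:
drive_tool(
  moves=[
    {"fingers":-1,"tx":467,"ty":-46,"tz":44,"twist":-1.82},
    {"fingers":-1,"tx":467,"ty":-46,"tz":44,"twist":-1.82},
    {"fingers":-1,"tx":467,"ty":-46,"tz":44,"twist":-1.82},
    {"fingers":-1,"tx":467,"ty":-46,"tz":44,"twist":-1.82},
    {"fingers":-1,"tx":467,"ty":-46,"tz":44,"twist":-1.82},
  ],
)

```text
clock: 1.1
position: [0.4249, -0.2098, 0.2747]
eef_rot: [-0.0, 0.557, 0.831, -0.0]
force: [0.9, 0.2, -0.6]
finger_gap: 0.0857
```

Run:
```python
from h import *
from rig import bot
s=bot.sense(); print(s["clock"],s["joint_positions"].round(3),s["position"]); print(mv(s,[.446,.127,.15],.015+np.pi))
```

```text
1.1 [ 0.834  0.112 -0.503  1.88   0.059  1.164  0.701] [ 0.42492694 -0.20977233  0.27473663]
([303.5, 147.6, 124.7], 'yaw now', np.float64(1.961), 'twist', np.float64(-1.196))
```

Call:
drive_tool(
  moves=[
    {"fingers":-1,"tx":303,"ty":148,"tz":124,"twist":-1.2},
    {"fingers":-1,"tx":303,"ty":148,"tz":124,"twist":-1.2},
    {"fingers":-1,"tx":303,"ty":148,"tz":124,"twist":-1.2},
    {"fingers":-1,"tx":303,"ty":148,"tz":124,"twist":-1.2},
    {"fingers":-1,"tx":303,"ty":148,"tz":124,"twist":-1.2},
  ],
)

```text
clock: 1.52
position: [0.4385, -0.0152, 0.2027]
eef_rot: [0.0, 0.275, 0.962, -0.0]
force: [1.6, -0.8, -0.0]
finger_gap: 0.0855
```

Run:
```python
from h import *
from rig import bot
s=bot.sense(); print(s["clock"],s["joint_positions"].round(3),s["position"]); print(mv(s,[.446,.127,.10],.015+np.pi))
```

```text
1.5167 [ 0.608  0.146 -0.725  2.04   0.116  0.995  0.839] [ 0.43853802 -0.01522019  0.20270124]
([68.8, 124.8, 102.6], 'yaw now', np.float64(2.585), 'twist', np.float64(-0.571))
```

Call:
drive_tool(
  moves=[
    {"fingers":-1,"tx":69,"ty":125,"tz":102,"twist":-0.57},
    {"fingers":-1,"tx":69,"ty":125,"tz":102,"twist":-0.57},
    {"fingers":-1,"tx":69,"ty":125,"tz":102,"twist":-0.57},
    {"fingers":-1,"tx":69,"ty":125,"tz":102,"twist":-0.57},
    {"fingers":-1,"tx":69,"ty":125,"tz":102,"twist":-0.57},
  ],
)

```text
clock: 1.93
position: [0.4447, 0.1311, 0.0985]
eef_rot: [-0.002, -0.011, 1.0, 0.002]
force: [-0.3, 0.8, 0.1]
finger_gap: 0.0858
```

Run:
```python
from h import *
from rig import bot
s=bot.sense(); print(s["clock"],s["joint_positions"].round(3),s["position"],s["ft_torque"]); print(mv(s,[.446,.127,.05],.015+np.pi))
c=bot.capture("wrist"); cv2.imwrite("pics/w1.png",c["pixels"][:,:,::-1]); np.savez("w1.npz",**c); print(c["T_tool_cam"].round(4))
c=bot.capture("side"); cv2.imwrite("pics/s2.png",c["pixels"][:,:,::-1]); np.savez("s2.npz",**c)
```

```text
1.9333 [ 0.313  0.389 -0.83   2.096  0.387  0.817  0.841] [0.44467468 0.13114608 0.09853013] [-0.00815554  0.01810434 -0.02807256]
([-1.5, -4.3, 48.5], 'yaw now', np.float64(-3.12), 'twist', np.float64(-6.277))
[[ 3.000e-04 -9.580e-01 -2.867e-01  7.450e-02]
 [ 1.000e+00  0.000e+00  9.000e-04  6.000e-04]
 [-9.000e-04 -2.867e-01  9.580e-01 -1.642e-01]
 [ 0.000e+00  0.000e+00  0.000e+00  1.000e+00]]
```

View pics/w1.png

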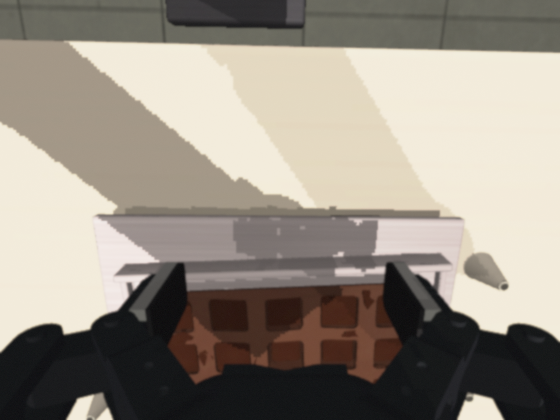

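Wrist view: the open fingertips are at about cols 186 and 385 (inner edges), row 262. The carrier lip spans cols 118–450 at row 268. I'll get tip depth from the known opening.

Run:
```python
from h import *
from rig import bot
c=dict(np.load("w1.npz")); K=c["camera_matrix"]; T=c["T_tool_cam"]; print(K.round(1).tolist())
d=K[0,0]*.0855/199
for r in (262,285):
  print((T@np.r_[np.linalg.solve(K,[186,r,1])*d,1]).round(4))
# lip on z=.055, world
s=bot.sense(); q=s["eef_rot"]; M=np.eye(4); M[:3,:3]=R.from_quat(q[[1,2,3,0]]).as_matrix(); M[:3,3]=s["position"]
w=dict(camera_matrix=K,extrinsics=M@T)
for p in ((118,268),(450,257)): print(onplane(w,p,.055).round(4))
```

```text
[[335.2, 0.0, 284.6], [0.0, 335.2, 204.7], [0.0, 0.0, 1.0]]
[ 0.0096 -0.0416 -0.0333  1.    ]
[ 1.00e-04 -4.16e-02 -3.61e-02  1.00e+00]
[0.4805 0.0144 0.055 ]
[0.4694 0.242  0.055 ]
```

Run:
```python
from h import *
c=dict(np.load("s2.npz"))
for p in ([.4447,.1311,.0985],[.4447,.174,.0985],[.4447,.088,.0985],[.4447,.174,.055],[.4447,.174,.035]): print(proj(c,p).round(1))
im=c["pixels"][140:320,220:400,::-1]; cv2.imwrite("pics/s2c.png",cv2.resize(im,None,fx=3.3,fy=3.3,interpolation=cv2.INTER_CUBIC))
```

```text
[305.8 248.3]
[299.  256.3]
[312.2 240.7]
[298.4 272.8]
[298.2 280.3]
```

View pics/s2c.png

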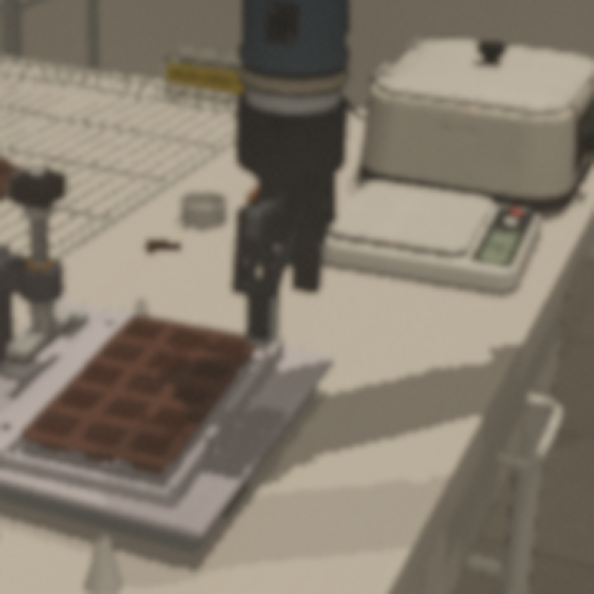

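Call:
drive_tool(
  moves=[
    {"fingers":-1,"tx":0,"ty":-4,"tz":20,"twist":0.007},
    {"fingers":-1,"tx":0,"ty":-4,"tz":40,"twist":0.007},
    {"fingers":-1,"tx":0,"ty":-4,"tz":46,"twist":0.007},
    {"fingers":-1,"tx":0,"ty":-4,"tz":46,"twist":0.007},
  ],
)

```text
clock: 2.37
position: [0.4467, 0.12, 0.0546]
eef_rot: [-0.001, 0.001, 1.0, -0.001]
force: [0.7, 0.1, 0.3]
finger_gap: 0.0852
```

Run:
```python
from h import *
from rig import bot
s=bot.sense(); print(s["clock"],s["joint_positions"].round(3),s["position"],s["force"])
c=bot.capture("side"); np.savez("s3.npz",**c)
x,y,z=s["position"]
for dy in (.043,-.043):
  for zz in (.035,.055,z): print(dy,zz,proj(c,[x,y+dy,zz]).round(1))
im=c["pixels"][180:320,220:400,::-1]; a=cv2.resize(im,None,fx=4,fy=4,interpolation=cv2.INTER_CUBIC)
cv2.imwrite("pics/s3c.png",a)
```

```text
2.3667 [ 0.268  0.452 -0.763  2.135  0.472  0.729  0.763] [0.44671603 0.11995227 0.05457044] [0.69071003 0.13743216 0.34188132]
0.043 0.035 [299.2 277.8]
0.043 0.055 [299.4 270.4]
0.043 0.05457043578961963 [299.4 270.6]
-0.043 0.035 [312.  261.3]
-0.043 0.055 [312.3 254.3]
-0.043 0.05457043578961963 [312.3 254.4]
```

View pics/s3c.png

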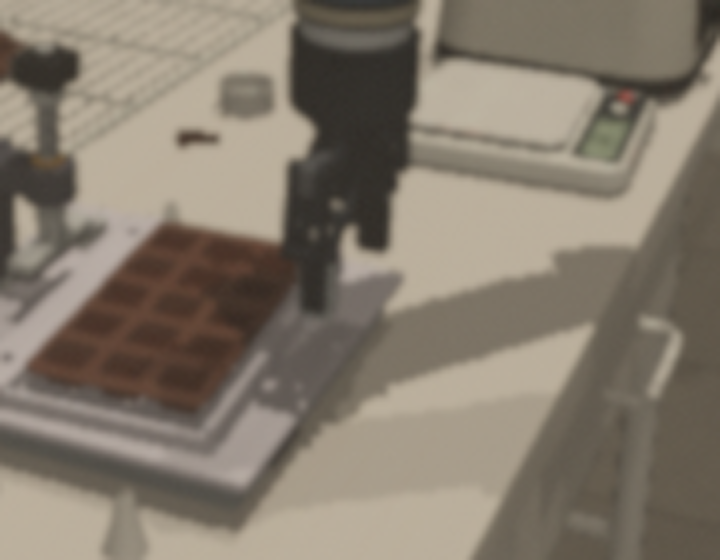

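Tips in the image end about 33 mm above the reported TCP height, at row 258 against a predicted 270. That disagrees with the stated tip offset, so I'll descend in small steps and feel for the bed.

Call:
drive_tool(
  moves=[
    {"fingers":-1,"tx":0,"ty":7,"tz":4,"twist":0},
    {"fingers":-1,"tx":0,"ty":7,"tz":6,"twist":0},
    {"fingers":-1,"tx":0,"ty":7,"tz":7,"twist":0},
    {"fingers":-1,"tx":0,"ty":7,"tz":8,"twist":0},
    {"fingers":-1,"tx":0,"ty":7,"tz":8,"twist":0},
  ],
)

```text
clock: 2.83
position: [0.4474, 0.1287, 0.0474]
eef_rot: [0.0, -0.001, 1.0, -0.0]
force: [0.3, 0.4, 0.6]
finger_gap: 0.0855
```

Call:
drive_tool(
  moves=[
    {"fingers":-1,"tx":0,"ty":0,"tz":1,"twist":0},
    {"fingers":-1,"tx":0,"ty":0,"tz":2,"twist":0},
    {"fingers":-1,"tx":0,"ty":0,"tz":3,"twist":0},
  ],
)

```text
clock: 3.08
position: [0.4474, 0.1287, 0.0442]
eef_rot: [0.0, -0.0, 1.0, -0.0]
force: [-0.9, 0.4, -1.0]
finger_gap: 0.0853
```

Call:
drive_tool(
  moves=[
    {"fingers":-1,"tx":0,"ty":0,"tz":1,"twist":0},
    {"fingers":-1,"tx":0,"ty":0,"tz":2,"twist":0},
    {"fingers":-1,"tx":0,"ty":0,"tz":3,"twist":0},
  ],
)

```text
clock: 3.33
position: [0.4474, 0.1287, 0.0411]
eef_rot: [-0.0, -0.001, 1.0, -0.0]
force: [-0.5, 0.4, 0.8]
finger_gap: 0.0853
```

Call:
drive_tool(
  moves=[
    {"fingers":-1,"tx":0,"ty":0,"tz":1,"twist":0},
    {"fingers":-1,"tx":0,"ty":0,"tz":2,"twist":0},
    {"fingers":-1,"tx":0,"ty":0,"tz":3,"twist":0},
  ],
)

```text
clock: 3.58
position: [0.4474, 0.1287, 0.0381]
eef_rot: [-0.0, -0.001, 1.0, -0.0]
force: [-0.9, 0.4, 0.6]
finger_gap: 0.0854
```

Call:
drive_tool(
  moves=[
    {"fingers":-1,"tx":0,"ty":0,"tz":1,"twist":0},
    {"fingers":-1,"tx":0,"ty":0,"tz":2,"twist":0},
    {"fingers":-1,"tx":0,"ty":0,"tz":3,"twist":0},
  ],
)

```text
clock: 3.83
position: [0.4474, 0.1287, 0.0352]
eef_rot: [0.0, -0.001, 1.0, -0.0]
force: [-0.8, -0.1, -0.1]
finger_gap: 0.0855
```

Call:
drive_tool(
  moves=[
    {"fingers":-1,"tx":0,"ty":0,"tz":1,"twist":0},
    {"fingers":-1,"tx":0,"ty":0,"tz":2,"twist":0},
  ],
)

```text
clock: 4.0
position: [0.4474, 0.1287, 0.0332]
eef_rot: [0.0, -0.001, 1.0, -0.0]
force: [0.3, -0.1, 0.0]
finger_gap: 0.0854
```

Call:
drive_tool(
  moves=[
    {"fingers":-1,"tx":0,"ty":0,"tz":1,"twist":0},
    {"fingers":-1,"tx":0,"ty":0,"tz":2,"twist":0},
  ],
)

```text
clock: 4.17
position: [0.4474, 0.1287, 0.0312]
eef_rot: [0.0, -0.001, 1.0, -0.0]
force: [-0.7, -0.1, 0.2]
finger_gap: 0.085
```

Run:
```python
from h import *
from rig import bot
s=bot.sense(); print(s["clock"],s["joint_positions"].round(3),s["position"],s["force"])
c=bot.capture("side"); np.savez("s4.npz",**c)
x,y,z=s["position"]
for dy in (.043,-.043):
  for zz in (.035,.055): print(dy,zz,proj(c,[x,y+dy,zz]).round(1))
# dark-pixel column profile around each finger
g=c["pixels"].max(2); 
for u in (296,298,300,302): print(u,g[240:285,u])
for u in (310,312,314,316): print(u,g[225:270,u])
```

```text
4.1667 [ 0.218  0.493 -0.727  2.146  0.522  0.683  0.705] [0.44738724 0.12872478 0.0311735 ] [-0.6956373  -0.13675341  0.22888276]
0.043 0.035 [297.5 279.5]
0.043 0.055 [297.7 272.1]
-0.043 0.035 [310.5 262.8]
-0.043 0.055 [310.8 255.8]
296 [ 57  52  53  51  51  53  51  56  61  63  57  52  50  52  52  52  50  50
  49  49  49  50  50  50  50  50  50  53  65  84  93  95  96  95  96  97
  98  99  99 100  99  97  95  92  92]
298 [51 52 52 51 51 51 52 52 53 54 51 50 50 51 51 52 51 51 53 52 54 54 55 56
 56 57 57 59 68 80 91 95 96 98 98 99 98 99 97 95 91 90 94 97 99]
300 [ 72  88  84  66  55  53  56  60  60  55  54  53  52  54  54  55  62  75
  82  85  85  85  86  86  87  87  88  89  91  94  96  97  97  98  99  98
  94  93  92  92  97  96  99 100 100]
302 [101 133 129  99  68  57  56  55  56  59  60  63  67  75  82  90  95  98
  99  98  95  93  92  91  90  90  90  91  95  97  99 100  99  96  94  92
  90  93  97 100  99 100 100  99 100]
310 [ 49  50  49  51  51  51  49  50  49  50  51  49  51  51  51  51  50  49
  50  49  50  50  49  49  50  51  57  77 101 114 118 118 118 119 118 118
 111 103  96  91  91  92  97 100 104]
312 [ 51  52  51  50  50  49  50  50  51  50  50  51  50  51  50  50  50  51
  50  50  50  49  49  50  50  50  54  68  93 110 117 118 118 116 112 106
  98  94  94  95  97 100 106 113 119]
314 [ 50  51  50  50  49  50  51  49  48  51  50  50  52  57  62  63  62  62
  63  64  65  66  62  61  60  62  67  84 102 114 117 115 110 104  98  96
  94  97  99 102 106 113 119 122 123]
316 [ 56  61  61  56  50  49  51  54  60  64  67  73  94 120 137 143 149 152
 153 153 155 152 137 117 108 107 109 114 118 125 137 142 131 120 115 109
 104 107 112 116 120 123 123 124 123]
```

Call:
drive_tool(
  moves=[
    {"fingers":-1,"tx":0,"ty":0,"tz":3,"twist":0},
    {"fingers":-1,"tx":0,"ty":0,"tz":6,"twist":0},
    {"fingers":-1,"tx":0,"ty":0,"tz":8,"twist":0},
    {"fingers":-1,"tx":0,"ty":0,"tz":10,"twist":0},
  ],
)

```text
clock: 4.55
position: [0.4473, 0.1287, 0.0209]
eef_rot: [-0.0, -0.001, 1.0, -0.0]
force: [0.3, -0.3, -0.5]
finger_gap: 0.0859
```

Call:
drive_tool(
  moves=[
    {"fingers":-1,"tx":0,"ty":0,"tz":2,"twist":0},
    {"fingers":-1,"tx":0,"ty":0,"tz":4,"twist":0},
    {"fingers":-1,"tx":0,"ty":0,"tz":6,"twist":0},
  ],
)

```text
clock: 4.8
position: [0.4474, 0.1287, 0.0151]
eef_rot: [0.0, -0.001, 1.0, -0.0]
force: [0.3, -1.0, -0.0]
finger_gap: 0.0856
```

Run:
```python
from h import *
from rig import bot
s=bot.sense(); print(s["clock"],s["joint_positions"].round(3),s["position"],s["force"])
c=bot.capture("side"); np.savez("s5.npz",**c)
im=c["pixels"][200:300,230:370,::-1]; cv2.imwrite("pics/s5c.png",cv2.resize(im,None,fx=5,fy=5,interpolation=cv2.INTER_CUBIC))
```

```text
4.8 [ 0.194  0.518 -0.701  2.156  0.555  0.651  0.675] [0.4473732  0.12874498 0.01506971] [ 2.55414377e-01 -9.66617559e-01 -6.33369762e-04]
```

View pics/s5c.png

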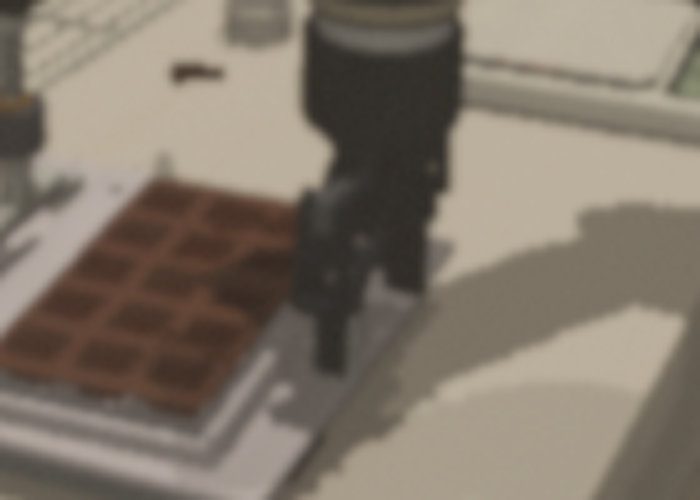

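Near tip is at (296,274), i.e. z ≈ 0.049 beside the lip. I'll go 3 mm lower, then push.

Call:
drive_tool(
  moves=[
    {"fingers":-1,"tx":0,"ty":0,"tz":2,"twist":-0.013},
    {"fingers":-1,"tx":-2,"ty":0,"tz":3,"twist":-0.013},
    {"fingers":-1,"tx":-4,"ty":0,"tz":3,"twist":-0.013},
    {"fingers":-1,"tx":-6,"ty":0,"tz":3,"twist":-0.013},
    {"fingers":-1,"tx":-8,"ty":0,"tz":3,"twist":-0.013},
  ],
)

```text
clock: 5.27
position: [0.4558, 0.1288, 0.0123]
eef_rot: [0.0, -0.007, 1.0, 0.0]
force: [0.6, -0.0, -0.8]
finger_gap: 0.0855
```

Call:
drive_tool(
  moves=[
    {"fingers":-1,"tx":-2,"ty":0,"tz":0,"twist":0},
    {"fingers":-1,"tx":-4,"ty":0,"tz":0,"twist":0},
    {"fingers":-1,"tx":-6,"ty":0,"tz":0,"twist":0},
    {"fingers":-1,"tx":-8,"ty":0,"tz":0,"twist":0},
  ],
)

```text
clock: 5.6
position: [0.4636, 0.1288, 0.0123]
eef_rot: [0.0, -0.007, 1.0, -0.0]
force: [-0.1, -0.4, 0.7]
finger_gap: 0.0855
```

Call:
drive_tool(
  moves=[
    {"fingers":-1,"tx":-2,"ty":0,"tz":0,"twist":0},
    {"fingers":-1,"tx":-4,"ty":0,"tz":0,"twist":0},
    {"fingers":-1,"tx":-6,"ty":0,"tz":0,"twist":0},
  ],
)

```text
clock: 5.85
position: [0.4689, 0.129, 0.0122]
eef_rot: [-0.001, -0.007, 1.0, -0.0]
force: [-3.7, 0.9, 0.7]
finger_gap: 0.085
```

Contact made, at about 3.7 N. I'll carry on gently.

Call:
drive_tool(
  moves=[
    {"fingers":-1,"tx":-2,"ty":0,"tz":0,"twist":0},
    {"fingers":-1,"tx":-4,"ty":0,"tz":0,"twist":0},
    {"fingers":-1,"tx":-6,"ty":0,"tz":0,"twist":0},
    {"fingers":-1,"tx":-8,"ty":0,"tz":0,"twist":0},
  ],
)

```text
clock: 6.18
position: [0.4774, 0.1291, 0.0122]
eef_rot: [-0.0, -0.007, 1.0, -0.0]
force: [-1.9, 0.8, 0.8]
finger_gap: 0.0852
```

Call:
drive_tool(
  moves=[
    {"fingers":-1,"tx":-1.5,"ty":0,"tz":0,"twist":0},
    {"fingers":-1,"tx":-3,"ty":0,"tz":0,"twist":0},
    {"fingers":-1,"tx":-4.5,"ty":0,"tz":0,"twist":0},
    {"fingers":-1,"tx":-6,"ty":0,"tz":0,"twist":0},
  ],
)

```text
clock: 6.52
position: [0.4834, 0.129, 0.0122]
eef_rot: [-0.0, -0.007, 1.0, -0.0]
force: [-1.9, -0.2, 0.6]
finger_gap: 0.0855
```

Run:
```python
from h import *
from rig import bot
s=bot.sense(); print(s["clock"],s["position"],s["force"],s["ft_torque"])
c=bot.capture("top"); np.savez("t2.npz",**c)
cv2.imwrite("pics/t2.png",cv2.resize(c["pixels"][155:265,200:320,::-1],None,fx=5,fy=5,interpolation=cv2.INTER_CUBIC))
```

```text
6.5167 [0.48344457 0.12898711 0.01220378] [-1.87708677 -0.24758982  0.61286718] [0.04205212 0.39970172 0.05596092]
```

Call:
drive_tool(
  moves=[
    {"fingers":-1,"tx":-1,"ty":0,"tz":0,"twist":0},
    {"fingers":-1,"tx":-2,"ty":0,"tz":0,"twist":0},
    {"fingers":-1,"tx":-3,"ty":0,"tz":0,"twist":0},
    {"fingers":-1,"tx":-4,"ty":0,"tz":0,"twist":0},
  ],
)

```text
clock: 6.9
position: [0.4874, 0.129, 0.0122]
eef_rot: [-0.0, -0.007, 1.0, -0.0]
force: [-1.4, 0.7, -0.0]
finger_gap: 0.085
```

Call:
drive_tool(
  moves=[
    {"fingers":-1,"tx":-0.6,"ty":0,"tz":0,"twist":0},
    {"fingers":-1,"tx":-1.2,"ty":0,"tz":0,"twist":0},
    {"fingers":-1,"tx":-1.8,"ty":0,"tz":0,"twist":0},
  ],
)

```text
clock: 7.15
position: [0.4892, 0.1291, 0.0122]
eef_rot: [-0.0, -0.007, 1.0, -0.0]
force: [-1.1, -0.0, 0.2]
finger_gap: 0.0852
```

Call:
drive_tool(
  moves=[
    {"fingers":-1,"tx":-0.6,"ty":0,"tz":0,"twist":0},
    {"fingers":-1,"tx":-1.2,"ty":0,"tz":0,"twist":0},
    {"fingers":-1,"tx":-1.8,"ty":0,"tz":0,"twist":0},
  ],
)

```text
clock: 7.4
position: [0.4902, 0.1292, 0.0122]
eef_rot: [-0.001, -0.007, 1.0, -0.0]
force: [-5.1, -0.2, 2.5]
finger_gap: 0.0854
```

Call:
drive_tool(
  moves=[
    {"fingers":-1,"tx":-0.5,"ty":0,"tz":0,"twist":0},
    {"fingers":-1,"tx":-1,"ty":0,"tz":0,"twist":0},
  ],
)

```text
clock: 7.57
position: [0.4902, 0.1292, 0.0121]
eef_rot: [-0.002, -0.007, 1.0, -0.001]
force: [-8.8, -0.3, 4.1]
finger_gap: 0.0853
```

Run:
```python
from h import *
from rig import bot
s=bot.sense(); print(s["clock"],s["position"],s["force"],s["ft_torque"])
c=bot.capture("top"); np.savez("t3.npz",**c)
hsv=cv2.cvtColor(c["pixels"],cv2.COLOR_RGB2HSV)
roi=np.zeros((420,560),np.uint8); roi[185:215,205:315]=1
m=((hsv[...,1]>70)&(hsv[...,2]<130)).astype(np.uint8)*roi
# rear edge of the mould: first brown row per column
cols=np.arange(226,292,3); pts=[]
for u in cols:
    v=np.flatnonzero(m[:,u]); 
    if len(v): pts.append(onplane(c,(u,v[0]),.058)[:2])
p=np.array(pts); print(np.polyfit(p[:,1],p[:,0],1), p[:,0].round(4))
```

```text
7.5667 [0.49015815 0.12919896 0.01213583] [-8.83813136 -0.31362463  4.08696716] [-0.07775161  1.46310335 -0.08138422]
[-0.01977211  0.62967017] [0.6252 0.625  0.6249 0.6247 0.6245 0.6274 0.6272 0.6271 0.6269 0.6267
 0.6266 0.6264 0.6262 0.6291 0.6289 0.6288 0.6286 0.6284 0.6283 0.6281
 0.6279 0.6278]
```

Call:
drive_tool(
  moves=[
    {"fingers":-1,"tx":-0.5,"ty":0,"tz":0,"twist":0},
    {"fingers":-1,"tx":-0.5,"ty":0,"tz":0,"twist":0},
  ],
)

```text
clock: 7.78
position: [0.4902, 0.1292, 0.0121]
eef_rot: [-0.002, -0.007, 1.0, -0.001]
force: [-8.2, -0.5, 5.8]
finger_gap: 0.0854
```

Call:
drive_tool(
  moves=[
    {"fingers":-1,"tx":6,"ty":0,"tz":0,"twist":0},
    {"fingers":-1,"tx":12,"ty":0,"tz":0,"twist":0},
    {"fingers":-1,"tx":12,"ty":0,"tz":-40,"twist":0},
    {"fingers":-1,"tx":12,"ty":0,"tz":-80,"twist":0},
    {"fingers":-1,"tx":12,"ty":0,"tz":-120,"twist":0},
  ],
)

```text
clock: 8.2
position: [0.4802, 0.1292, 0.1334]
eef_rot: [-0.0, -0.008, 1.0, 0.0]
force: [0.9, -0.4, -0.1]
finger_gap: 0.0853
```

Call:
drive_tool(
  moves=[
    {"fingers":-1,"tx":0,"ty":0,"tz":-41,"twist":0},
    {"fingers":-1,"tx":0,"ty":0,"tz":-82,"twist":0},
    {"fingers":-1,"tx":-40,"ty":0,"tz":-100,"twist":0},
    {"fingers":-1,"tx":-80,"ty":0,"tz":-105,"twist":0},
    {"fingers":-1,"tx":-100,"ty":0,"tz":-105,"twist":0},
  ],
)

```text
clock: 8.62
position: [0.5862, 0.1295, 0.2406]
eef_rot: [0.005, -0.005, 1.0, 0.0]
force: [-0.4, -0.6, -0.9]
finger_gap: 0.0856
```

Run:
```python
from h import *
from rig import bot
s=bot.sense(); print(s["clock"],s["joint_positions"].round(3),s["position"],s["eef_rot"],s["force"],s["ft_torque"])
c=bot.capture("wrist"); np.savez("w2.npz",pos=s["position"],rot=s["eef_rot"],**c)
t=bot.capture("top"); np.savez("t4.npz",**t)
cv2.imwrite("pics/w2.png",c["pixels"][:,:,::-1])
```

```text
8.6167 [ 0.327  0.438 -0.841  1.653  0.351  1.198  0.988] [0.58619795 0.12951519 0.24055977] [ 4.86876776e-03 -5.19517019e-03  9.99974598e-01  3.30793186e-04] [-0.41407437 -0.64470819 -0.94517906] [-0.06540964  0.00703275 -0.00894609]
```

View pics/w2.png

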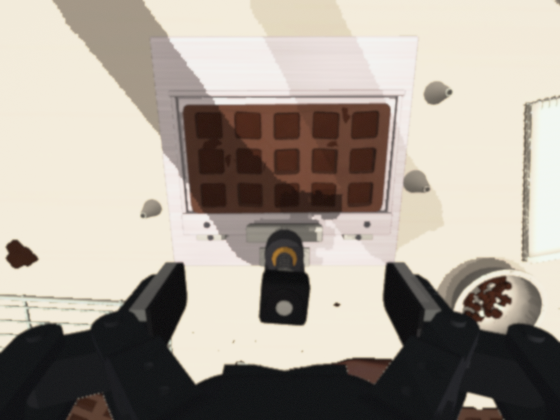

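Carrier sits home, with its rear bar at rows 212–235 against both stops (at (210,238) and (358,237)). The knob's top face is at about cols 260–308, rows 290–324. Next is its angle.

```bash
cat >> h.py <<'E'
def wcam(w):
    M=np.eye(4); M[:3,:3]=R.from_quat(np.array(w["rot"])[[1,2,3,0]]).as_matrix(); M[:3,3]=w["pos"]
    return dict(camera_matrix=w["camera_matrix"],extrinsics=M@w["T_tool_cam"])
E
python3 - <<'E'
from h import *
w=dict(np.load("w2.npz")); c=wcam(w); g=w["pixels"].max(2)
z=.2065
d=(g<90)
def world(p): return np.array([onplane(c,q,z)[:2] for q in p])
back=[(u,np.flatnonzero(d[290:345,u])[-1]+290) for u in range(264,305,2)]
L=[(np.flatnonzero(d[v,240:330])[0]+240,v) for v in range(298,320,2)]
Rr=[(np.flatnonzero(d[v,240:330])[-1]+240,v) for v in range(298,320,2)]
print(back,L,Rr)
b=world(back); l=world(L); r=world(Rr)
print("back slope yaw",-np.polyfit(b[:,1],b[:,0],1)[0]*-1, "L",np.polyfit(l[:,0],l[:,1],1)[0],"R",np.polyfit(r[:,0],r[:,1],1)[0])
print(b.mean(0),l.mean(0),r.mean(0))
dot=(g[300:318,275:295]>110); ys,xs=np.nonzero(dot); print("dot",world([(xs.mean()+275,ys.mean()+300)]))
print(g[284:328:2,262:306:6])
t=dict(np.load("t4.npz"));
E
```

```text
[(264, np.int64(321)), (266, np.int64(322)), (268, np.int64(322)), (270, np.int64(322)), (272, np.int64(322)), (274, np.int64(322)), (276, np.int64(322)), (278, np.int64(322)), (280, np.int64(323)), (282, np.int64(323)), (284, np.int64(323)), (286, np.int64(323)), (288, np.int64(323)), (290, np.int64(323)), (292, np.int64(323)), (294, np.int64(324)), (296, np.int64(324)), (298, np.int64(324)), (300, np.int64(324)), (302, np.int64(324)), (304, np.int64(322))] [(np.int64(261), 298), (np.int64(261), 300), (np.int64(261), 302), (np.int64(261), 304), (np.int64(260), 306), (np.int64(260), 308), (np.int64(260), 310), (np.int64(260), 312), (np.int64(260), 314), (np.int64(260), 316), (np.int64(260), 318)] [(np.int64(307), 298), (np.int64(307), 300), (np.int64(307), 302), (np.int64(307), 304), (np.int64(306), 306), (np.int64(306), 308), (np.int64(306), 310), (np.int64(306), 312), (np.int64(306), 314), (np.int64(305), 316), (np.int64(305), 318)]
back slope yaw 0.05684088980256931 L -0.06544243542733508 R -0.060686955733372
[0.65694012 0.1306648 ] [0.64529344 0.11441466] [0.64499155 0.14566939]
dot [[0.64483489 0.13045458]]
[[ 63  22  21  21  19  21  21  18]
 [ 53  23  22  24  22  23  21  21]
 [ 45  26  24  22  22  22  22  22]
 [ 37  24  22  25  24  21  24  20]
 [ 35  24  22  24  24  23  23  23]
 [ 31  24  24  24  24  23  22  22]
 [ 28  22  25  22  22  24  21  23]
 [ 28  21  22  24  24  23  22  23]
 [ 26  23  23  52  62  22  22  21]
 [ 26  23  22 121 129  25  23  21]
 [ 21  22  25 146 146  48  25  21]
 [ 23  22  26 146 146  77  23  21]
 [ 22  23  31 144 143  84  21  20]
 [ 23  24  27 142 143  63  24  21]
 [ 21  23  23 135 140  36  22  20]
 [ 23  23  23  91 111  23  22  23]
 [ 22  22  25  31  41  22  23  21]
 [ 23  22  25  22  24  24  24  21]
 [ 29  23  22  23  23  20  23  37]
 [139  68  50  33  24  23  23  83]
 [237 219 198 158 139  96  68 171]
 [243 243 241 240 239 225 219 236]]
```

Knob centre ≈ (0.645, 0.130), yaw ≈ −0.06, so its value is about 0.075. I'll grip from the high end of joint 7 so that one grasp covers the whole turn.

Call:
drive_tool(
  moves=[
    {"fingers":-1,"tx":-30,"ty":0,"tz":-5,"twist":-0.12},
    {"fingers":-1,"tx":-58,"ty":0,"tz":-5,"twist":-0.24},
    {"fingers":-1,"tx":-58,"ty":0,"tz":-5,"twist":-0.36},
    {"fingers":-1,"tx":-58,"ty":0,"tz":-5,"twist":-0.48},
    {"fingers":-1,"tx":-58,"ty":0,"tz":-5,"twist":-0.6},
  ],
)

```text
clock: 9.13
position: [0.6379, 0.1317, 0.2418]
eef_rot: [-0.0, -0.305, 0.952, 0.0]
force: [0.0, 0.0, -1.0]
finger_gap: 0.0852
```

Call:
drive_tool(
  moves=[
    {"fingers":-0.5,"tx":0,"ty":0,"tz":0,"twist":-0.12},
    {"fingers":-0.5,"tx":0,"ty":0,"tz":0,"twist":-0.24},
    {"fingers":-0.5,"tx":0,"ty":0,"tz":0,"twist":-0.36},
    {"fingers":-0.5,"tx":0,"ty":0,"tz":0,"twist":-0.48},
    {"fingers":-0.5,"tx":0,"ty":0,"tz":0,"twist":-0.6},
  ],
)

```text
clock: 9.55
position: [0.6376, 0.1315, 0.2422]
eef_rot: [0.0, -0.573, 0.819, -0.0]
force: [0.1, -0.6, -0.3]
finger_gap: 0.064
```

Call:
drive_tool(
  moves=[
    {"fingers":-0.5,"tx":0,"ty":0,"tz":0,"twist":-0.12},
    {"fingers":-0.5,"tx":0,"ty":0,"tz":0,"twist":-0.24},
    {"fingers":-0.5,"tx":0,"ty":0,"tz":0,"twist":-0.3},
    {"fingers":-0.5,"tx":0,"ty":0,"tz":0,"twist":-0.3},
  ],
)

```text
clock: 9.88
position: [0.6377, 0.1315, 0.242]
eef_rot: [-0.0, -0.688, 0.726, 0.0]
force: [0.5, 0.1, 0.8]
finger_gap: 0.0639
```

Run:
```python
from h import *
from rig import bot
s=bot.sense(); print(s["clock"],s["joint_positions"].round(3),s["position"],s["eef_rot"].round(4),s["finger_gap"])
print(mv(s,[.6448,.1300,.155],1.5*np.pi-.06))
c=bot.capture("side"); np.savez("s6.npz",**c)
for p in ([.6448,.130,.2075],[.6448,.130,.137],s["position"]): print(proj(c,p).round(1))
cv2.imwrite("pics/s6.png",cv2.resize(c["pixels"][100:280,170:320,::-1],None,fx=3.3,fy=3.3,interpolation=cv2.INTER_CUBIC))
```

```text
9.8833 [ 0.444  0.664 -1.151  1.512  0.613  1.365  2.333] [0.63770251 0.1315047  0.24195348] [-1.000e-04 -6.875e-01  7.262e-01  0.000e+00] 0.06386189468477543
([1.1, -7.2, 87.0], 'yaw now', np.float64(-1.625), 'twist', np.float64(-6.278))
[231.1 191.7]
[231.9 218. ]
[232.9 178.9]
```

View pics/s6.png

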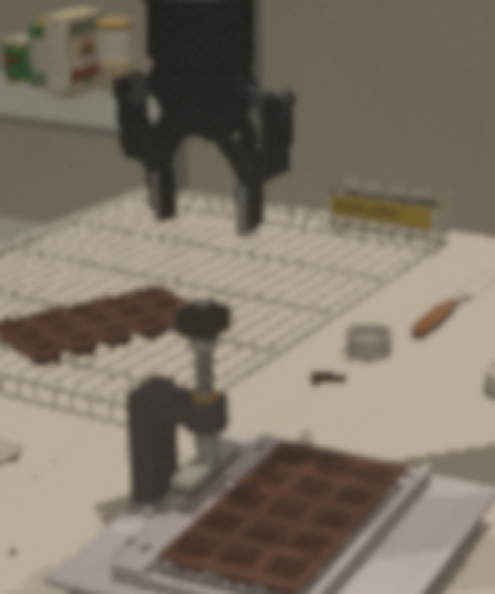

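Side view: knob is at px (231.5,197), with the tips straddling it at rows 165–170, about 29 mm above the TCP at this opening. I'll centre, then descend to TCP z = 0.155.

Call:
drive_tool(
  moves=[
    {"fingers":-0.5,"tx":1,"ty":-7,"tz":0,"twist":0.005},
    {"fingers":-0.5,"tx":1,"ty":-7,"tz":25,"twist":0.005},
    {"fingers":-0.5,"tx":1,"ty":-7,"tz":45,"twist":0.005},
    {"fingers":-0.5,"tx":1,"ty":-7,"tz":60,"twist":0.005},
    {"fingers":-0.5,"tx":1,"ty":-7,"tz":70,"twist":0.005},
  ],
)

```text
clock: 10.35
position: [0.645, 0.1293, 0.1703]
eef_rot: [-0.001, -0.685, 0.729, 0.0]
force: [0.5, -0.4, 0.3]
finger_gap: 0.064
```

Call:
drive_tool(
  moves=[
    {"fingers":-0.5,"tx":0,"ty":0,"tz":6,"twist":0},
    {"fingers":-0.5,"tx":0,"ty":0,"tz":12,"twist":0},
    {"fingers":-0.5,"tx":0,"ty":0,"tz":17,"twist":0},
    {"fingers":-0.5,"tx":0,"ty":0,"tz":17,"twist":0},
  ],
)

```text
clock: 10.68
position: [0.6452, 0.1299, 0.1548]
eef_rot: [-0.0, -0.685, 0.729, 0.0]
force: [-0.2, 0.6, -0.3]
finger_gap: 0.0642
```

Run:
```python
from h import *
from rig import bot
s=bot.sense(); print(s["clock"],s["joint_positions"].round(3),s["position"],s["eef_rot"].round(4),s["finger_gap"],s["force"],s["ft_torque"].round(3))
print(mv(s,[.6448,.1300,.155],1.5*np.pi-.06))
```

```text
10.6833 [ 0.417  0.744 -1.091  1.593  0.689  1.236  2.278] [0.64524154 0.12993245 0.15478145] [-2.000e-04 -6.850e-01  7.285e-01  1.000e-04] 0.06415187047323491 [-0.24969521  0.61922273 -0.25342161] [ 0.043  0.014 -0.031]
([-0.0, 0.4, -0.2], 'yaw now', np.float64(-1.632), 'twist', np.float64(-6.285))
```

Aligned. Closing on the knob.

Call:
drive_tool(
  moves=[
    {"fingers":1,"tx":0,"ty":0,"tz":0,"twist":0},
    {"fingers":1,"tx":0,"ty":0,"tz":0,"twist":0},
    {"fingers":1,"tx":0,"ty":0,"tz":0,"twist":0},
    {"fingers":1,"tx":0,"ty":0,"tz":0,"twist":0},
    {"fingers":1,"tx":0,"ty":0,"tz":0,"twist":0},
  ],
)

```text
clock: 11.1
position: [0.6444, 0.1303, 0.1564]
eef_rot: [-0.001, -0.685, 0.729, 0.0]
force: [-4.8, -1.5, 5.7]
finger_gap: 0.0333
```

Run:
```python
from h import *
from rig import bot
s=bot.sense(); print(s["clock"],s["position"],s["eef_rot"].round(4),s["finger_gap"],s["force"],s["ft_torque"].round(3))
c=bot.capture("side"); np.savez("s7.npz",**c)
for p in ([.6448,.130,.2075],[.6448,.130,.186],[.6448,.130,.178],s["position"]): print(proj(c,p).round(1))
cv2.imwrite("pics/s7.png",cv2.resize(c["pixels"][130:270,170:320,::-1],None,fx=4,fy=4,interpolation=cv2.INTER_CUBIC))
```

```text
11.1 [0.64438684 0.13027159 0.15635439] [-7.000e-04 -6.848e-01  7.287e-01  4.000e-04] 0.033302947286423926 [-4.75357934 -1.5213039   5.74642636] [-0.218  1.157 -0.318]
[231.1 191.7]
[231.3 199.8]
[231.4 202.8]
[231.8 211. ]
```

View pics/s7.png

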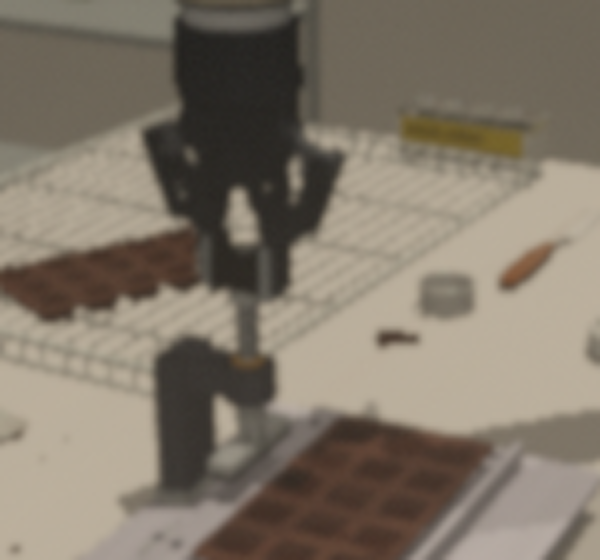

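Grip is good: gap 33 mm, tips at about the knob's underside (px row 202, z ≈ 0.179). I'll start turning clockwise, sinking 4.77 mm/rad.

Call:
drive_tool(
  moves=[
    {"fingers":1,"tx":0,"ty":0,"tz":0.5,"twist":0.1},
    {"fingers":1,"tx":0,"ty":0,"tz":1,"twist":0.2},
    {"fingers":1,"tx":0,"ty":0,"tz":1.4,"twist":0.3},
    {"fingers":1,"tx":0,"ty":0,"tz":1.9,"twist":0.4},
  ],
)

```text
clock: 11.48
position: [0.6447, 0.1302, 0.1545]
eef_rot: [-0.0, -0.525, 0.851, -0.0]
force: [-4.6, -1.1, 6.0]
finger_gap: 0.0331
```

```bash
cat > st.py <<'E'
from h import *
from rig import bot
s=bot.sense(); q=s["eef_rot"]; M=R.from_quat(q[[1,2,3,0]]).as_matrix(); psi=np.arctan2(M[1,0],M[0,0])
print("t",round(s["clock"],2),"pos",s["position"].round(4),"turned",round((-1.632-psi)%(2*np.pi),3),"gap",round(s["finger_gap"],4),"F",s["force"].round(1),"T",s["ft_torque"].round(3),"q",s["joint_positions"].round(2), "tilt", M[:2,2].round(4))
E
python3 st.py
```

```text
t 11.48 pos [0.6447 0.1302 0.1545] turned 0.404 gap 0.0331 F [-4.6 -1.1  6. ] T [-0.171  0.957  0.29 ] q [ 0.38  0.7  -1.    1.6   0.62  1.2   1.92] tilt [-0.0005 -0.0006]
```

Call:
drive_tool(
  moves=[
    {"fingers":1,"tx":0,"ty":0,"tz":0.5,"twist":0.1},
    {"fingers":1,"tx":0,"ty":0,"tz":1,"twist":0.2},
    {"fingers":1,"tx":0,"ty":0,"tz":1.4,"twist":0.3},
    {"fingers":1,"tx":0,"ty":0,"tz":1.9,"twist":0.4},
  ],
)

```text
clock: 11.82
position: [0.6449, 0.1301, 0.1526]
eef_rot: [-0.0, -0.346, 0.938, -0.0]
force: [-3.6, -1.7, 4.9]
finger_gap: 0.0331
```

```bash
python3 st.py
```

```text
t 11.82 pos [0.6449 0.1301 0.1526] turned 0.804 gap 0.0331 F [-3.6 -1.7  4.9] T [-0.184  0.851  0.27 ] q [ 0.33  0.66 -0.91  1.6   0.56  1.16  1.57] tilt [ 0.     -0.0008]
```

Call:
drive_tool(
  moves=[
    {"fingers":1,"tx":0,"ty":0,"tz":0.5,"twist":0.1},
    {"fingers":1,"tx":0,"ty":0,"tz":0.95,"twist":0.2},
  ],
)

```text
clock: 11.98
position: [0.645, 0.1299, 0.1516]
eef_rot: [-0.0, -0.25, 0.968, -0.0]
force: [-3.4, -1.2, 4.6]
finger_gap: 0.0332
```

```bash
python3 st.py
```

```text
t 11.98 pos [0.645  0.1299 0.1516] turned 1.004 gap 0.0332 F [-3.4 -1.2  4.6] T [-0.203  0.829  0.248] q [ 0.31  0.65 -0.87  1.6   0.53  1.14  1.39] tilt [ 0.0001 -0.001 ]
```

Call:
drive_tool(
  moves=[
    {"fingers":1,"tx":0,"ty":0,"tz":0.5,"twist":0.1},
    {"fingers":1,"tx":0,"ty":0,"tz":0.95,"twist":0.2},
  ],
)

```text
clock: 12.15
position: [0.6451, 0.1298, 0.1506]
eef_rot: [0.0, -0.152, 0.988, -0.001]
force: [-3.9, -2.8, 5.6]
finger_gap: 0.0336
```

```bash
python3 st.py
```

```text
t 12.15 pos [0.6451 0.1298 0.1506] turned 1.204 gap 0.0336 F [-3.9 -2.8  5.6] T [-0.152  0.81   0.333] q [ 0.28  0.63 -0.82  1.61  0.5   1.13  1.21] tilt [ 0.0002 -0.0011]
```

Call:
drive_tool(
  moves=[
    {"fingers":1,"tx":0,"ty":0,"tz":0.5,"twist":0.1},
    {"fingers":1,"tx":0,"ty":0,"tz":0.95,"twist":0.2},
  ],
)

```text
clock: 12.32
position: [0.6451, 0.1297, 0.1497]
eef_rot: [0.0, -0.053, 0.999, -0.001]
force: [-3.0, -2.8, 5.2]
finger_gap: 0.0325
```

```bash
python3 st.py
```

```text
t 12.32 pos [0.6451 0.1297 0.1497] turned 1.404 gap 0.0325 F [-3.  -2.8  5.2] T [-0.285  0.777  0.238] q [ 0.25  0.62 -0.77  1.61  0.47  1.11  1.04] tilt [ 0.0003 -0.0013]
```

```bash
cat > samp.py <<'E'
from h import *
from rig import bot
import sys,json
out=[]
for i in range(4):
    s=bot.sense(); q=s["eef_rot"]; M=R.from_quat(q[[1,2,3,0]]).as_matrix(); psi=np.arctan2(M[1,0],M[0,0])
    out.append((s["ft_torque"][2],s["force"][2],(-1.632-psi)%(2*np.pi)))
    if i<3: bot.capture("wrist")
o=np.array(out); open("log.txt","a").write(json.dumps([o[0,2],o[:,0].tolist()])+"\n")
print(round(s["clock"],2),"turn",o[0,2].round(3),"Tz",o[:,0].round(3),"mean",o[:,0].mean().round(3),"Fz",o[:,1].mean().round(1),"q7",s["joint_positions"][6].round(2))
E
python3 samp.py
```

```text
12.47 turn 1.404 Tz [ 0.238 -0.332 -0.306 -0.321] mean -0.18 Fz 5.6 q7 1.04
```

Call:
drive_tool(
  moves=[
    {"fingers":1,"tx":0,"ty":0,"tz":0.5,"twist":0.1},
    {"fingers":1,"tx":0,"ty":0,"tz":0.95,"twist":0.2},
  ],
)

```text
clock: 12.63
position: [0.6452, 0.1295, 0.1487]
eef_rot: [-0.0, 0.046, 0.999, -0.001]
force: [-3.6, -2.6, 6.7]
finger_gap: 0.0333
```

```bash
python3 samp.py
```

```text
12.78 turn 1.602 Tz [ 0.191 -0.329 -0.345 -0.357] mean -0.21 Fz 6.2 q7 0.87
```

Call:
drive_tool(
  moves=[
    {"fingers":1,"tx":0,"ty":0,"tz":0.5,"twist":0.1},
    {"fingers":1,"tx":0,"ty":0,"tz":0.95,"twist":0.2},
  ],
)

```text
clock: 12.95
position: [0.6451, 0.1294, 0.1477]
eef_rot: [0.0, 0.146, 0.989, -0.001]
force: [-3.6, -2.9, 6.5]
finger_gap: 0.0332
```

```bash
python3 samp.py
```

```text
13.1 turn 1.802 Tz [ 0.267 -0.345 -0.325 -0.325] mean -0.182 Fz 6.4 q7 0.69
```

Call:
drive_tool(
  moves=[
    {"fingers":1,"tx":0,"ty":0,"tz":0.5,"twist":0.1},
    {"fingers":1,"tx":0,"ty":0,"tz":0.95,"twist":0.2},
  ],
)

```text
clock: 13.27
position: [0.6451, 0.1292, 0.1468]
eef_rot: [0.0, 0.244, 0.97, -0.001]
force: [-4.7, -3.0, 6.5]
finger_gap: 0.0334
```

```bash
python3 samp.py
```

```text
13.42 turn 2.002 Tz [ 0.284 -0.331 -0.29  -0.304] mean -0.16 Fz 6.8 q7 0.51
```

Static readings flip sign as the arm relaxes, so I'll use readings in motion only, one per 0.1 rad.

Create m.py:
```python
from h import *
from rig import bot
import json
s=bot.sense(); q=s["eef_rot"]; M=R.from_quat(q[[1,2,3,0]]).as_matrix(); a=(-1.632-np.arctan2(M[1,0],M[0,0]))%(2*np.pi)
open("log2.txt","a").write(json.dumps([a,s["ft_torque"][2]])+"\n")
print(round(s["clock"],2),"turn",a.round(3),"Tz",s["ft_torque"][2].round(3),"F",s["force"].round(1),"q7",s["joint_positions"][6].round(2))
```

```text
(no output)
```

Call:
drive_tool(
  moves=[
    {"fingers":1,"tx":0,"ty":0,"tz":0.5,"twist":0.1},
    {"fingers":1,"tx":0,"ty":0,"tz":0.95,"twist":0.2},
  ],
)

```text
clock: 13.58
position: [0.645, 0.1291, 0.1459]
eef_rot: [0.0, 0.339, 0.941, -0.001]
force: [-6.2, -2.0, 6.6]
finger_gap: 0.0332
```

```bash
python3 m.py
```

```text
13.58 turn 2.202 Tz 0.278 F [-6.2 -2.   6.6] q7 0.33
```

Call:
drive_tool(
  moves=[
    {"fingers":1,"tx":0,"ty":0,"tz":0.48,"twist":0.1},
  ],
)

```text
clock: 13.67
position: [0.6449, 0.1291, 0.1454]
eef_rot: [0.0, 0.386, 0.923, -0.001]
force: [-5.9, -2.8, 8.0]
finger_gap: 0.0333
```

```bash
python3 m.py
```

```text
13.67 turn 2.302 Tz 0.222 F [-5.9 -2.8  8. ] q7 0.24
```

Call:
drive_tool(
  moves=[
    {"fingers":1,"tx":0,"ty":0,"tz":0.48,"twist":0.1},
  ],
)

```text
clock: 13.75
position: [0.6449, 0.129, 0.1449]
eef_rot: [0.0, 0.431, 0.902, -0.001]
force: [-6.1, -3.3, 6.7]
finger_gap: 0.0331
```

```bash
python3 m.py
```

```text
13.75 turn 2.402 Tz 0.277 F [-6.1 -3.3  6.7] q7 0.16
```

Call:
drive_tool(
  moves=[
    {"fingers":1,"tx":0,"ty":0,"tz":0.48,"twist":0.1},
  ],
)

```text
clock: 13.83
position: [0.6448, 0.1289, 0.1444]
eef_rot: [0.0, 0.476, 0.879, -0.001]
force: [-6.2, -3.9, 7.7]
finger_gap: 0.0331
```

```bash
python3 m.py
```

```text
13.83 turn 2.502 Tz 0.278 F [-6.2 -3.9  7.7] q7 0.07
```

Call:
drive_tool(
  moves=[
    {"fingers":1,"tx":0,"ty":0,"tz":0.48,"twist":0.1},
  ],
)

```text
clock: 13.92
position: [0.6448, 0.1289, 0.1439]
eef_rot: [0.0, 0.519, 0.855, -0.001]
force: [-5.7, -3.3, 8.6]
finger_gap: 0.0333
```

```bash
python3 m.py
```

```text
13.92 turn 2.602 Tz 0.239 F [-5.7 -3.3  8.6] q7 -0.02
```

Call:
drive_tool(
  moves=[
    {"fingers":1,"tx":0,"ty":0,"tz":0.48,"twist":0.1},
  ],
)

```text
clock: 14.0
position: [0.6447, 0.1289, 0.1435]
eef_rot: [0.0, 0.561, 0.828, -0.001]
force: [-6.0, -3.8, 7.4]
finger_gap: 0.0333
```

```bash
python3 m.py
```

```text
14.0 turn 2.702 Tz 0.22 F [-6.  -3.8  7.4] q7 -0.11
```

Call:
drive_tool(
  moves=[
    {"fingers":1,"tx":0,"ty":0,"tz":0.48,"twist":0.1},
  ],
)

```text
clock: 14.08
position: [0.6446, 0.1288, 0.143]
eef_rot: [0.0, 0.602, 0.798, -0.001]
force: [-7.1, -4.0, 7.3]
finger_gap: 0.0331
```

```bash
python3 m.py
```

```text
14.08 turn 2.802 Tz 0.238 F [-7.1 -4.   7.3] q7 -0.2
```

Call:
drive_tool(
  moves=[
    {"fingers":1,"tx":0,"ty":0,"tz":0.48,"twist":0.1},
  ],
)

```text
clock: 14.17
position: [0.6446, 0.1288, 0.1425]
eef_rot: [0.0, 0.641, 0.767, -0.001]
force: [-6.6, -4.1, 7.8]
finger_gap: 0.0333
```

```bash
python3 m.py
```

```text
14.17 turn 2.902 Tz 0.22 F [-6.6 -4.1  7.8] q7 -0.29
```

Call:
drive_tool(
  moves=[
    {"fingers":1,"tx":0,"ty":0,"tz":0.48,"twist":0.1},
  ],
)

```text
clock: 14.25
position: [0.6445, 0.1288, 0.142]
eef_rot: [0.0, 0.679, 0.734, -0.001]
force: [-7.6, -3.8, 8.5]
finger_gap: 0.033
```

```bash
python3 m.py
```

```text
14.25 turn 3.002 Tz 0.24 F [-7.6 -3.8  8.5] q7 -0.38
```

Call:
drive_tool(
  moves=[
    {"fingers":1,"tx":0,"ty":0,"tz":0.48,"twist":0.1},
  ],
)

```text
clock: 14.33
position: [0.6444, 0.1287, 0.1415]
eef_rot: [0.0, 0.715, 0.7, -0.002]
force: [-7.2, -3.9, 7.9]
finger_gap: 0.033
```

```bash
python3 m.py
```

```text
14.33 turn 3.102 Tz 0.228 F [-7.2 -3.9  7.9] q7 -0.47
```

Call:
drive_tool(
  moves=[
    {"fingers":1,"tx":0,"ty":0,"tz":0.48,"twist":0.1},
  ],
)

```text
clock: 14.42
position: [0.6444, 0.1288, 0.141]
eef_rot: [0.0, 0.749, 0.663, -0.002]
force: [-6.9, -4.0, 8.9]
finger_gap: 0.0336
```

```bash
python3 m.py
```

```text
14.42 turn 3.202 Tz 0.194 F [-6.9 -4.   8.9] q7 -0.56
```

Call:
drive_tool(
  moves=[
    {"fingers":1,"tx":0,"ty":0,"tz":0.48,"twist":0.1},
  ],
)

```text
clock: 14.5
position: [0.6443, 0.1288, 0.1406]
eef_rot: [0.0, 0.781, 0.625, -0.002]
force: [-7.4, -3.8, 8.7]
finger_gap: 0.0327
```

```bash
python3 m.py
```

```text
14.5 turn 3.302 Tz 0.197 F [-7.4 -3.8  8.7] q7 -0.64
```

Call:
drive_tool(
  moves=[
    {"fingers":1,"tx":0,"ty":0,"tz":0.48,"twist":0.1},
  ],
)

```text
clock: 14.58
position: [0.6442, 0.1288, 0.1401]
eef_rot: [0.001, 0.811, 0.585, -0.002]
force: [-8.7, -4.0, 10.2]
finger_gap: 0.0329
```

```bash
python3 m.py
```

```text
14.58 turn 3.401 Tz 0.327 F [-8.7 -4.  10.2] q7 -0.73
```

Call:
drive_tool(
  moves=[
    {"fingers":1,"tx":0,"ty":0,"tz":0.48,"twist":0.1},
  ],
)

```text
clock: 14.67
position: [0.6441, 0.1288, 0.1397]
eef_rot: [0.001, 0.839, 0.544, -0.002]
force: [-8.2, -4.1, 8.6]
finger_gap: 0.033
```

```bash
python3 m.py
```

```text
14.67 turn 3.501 Tz 0.318 F [-8.2 -4.1  8.6] q7 -0.82
```

Call:
drive_tool(
  moves=[
    {"fingers":1,"tx":0,"ty":0,"tz":0.48,"twist":0.1},
  ],
)

```text
clock: 14.75
position: [0.6441, 0.1288, 0.1393]
eef_rot: [0.001, 0.865, 0.501, -0.002]
force: [-7.4, -3.1, 9.4]
finger_gap: 0.0334
```

```bash
python3 m.py
```

```text
14.75 turn 3.601 Tz 0.345 F [-7.4 -3.1  9.4] q7 -0.91
```

Call:
drive_tool(
  moves=[
    {"fingers":1,"tx":0,"ty":0,"tz":0.48,"twist":0.1},
  ],
)

```text
clock: 14.83
position: [0.644, 0.1289, 0.1388]
eef_rot: [0.001, 0.889, 0.457, -0.002]
force: [-7.9, -2.9, 8.8]
finger_gap: 0.0331
```

```bash
python3 m.py
```

```text
14.83 turn 3.701 Tz 0.38 F [-7.9 -2.9  8.8] q7 -1.0
```

Call:
drive_tool(
  moves=[
    {"fingers":1,"tx":0,"ty":0,"tz":0.48,"twist":0.1},
  ],
)

```text
clock: 14.92
position: [0.6439, 0.1289, 0.1383]
eef_rot: [0.001, 0.911, 0.413, -0.002]
force: [-9.0, -3.7, 10.0]
finger_gap: 0.0332
```

```bash
python3 m.py
```

```text
14.92 turn 3.801 Tz 0.282 F [-9.  -3.7 10. ] q7 -1.09
```

Clear step between turn 3.30 and 3.40 (0.20 → 0.33 N m), so touch is at about 3.35. Target turn is 4.52, which leaves 0.72 rad.

Call:
drive_tool(
  moves=[
    {"fingers":1,"tx":0,"ty":0,"tz":0.48,"twist":0.1},
  ],
)

```text
clock: 15.0
position: [0.6439, 0.129, 0.1378]
eef_rot: [0.001, 0.93, 0.366, -0.002]
force: [-8.7, -2.9, 9.9]
finger_gap: 0.0333
```

```bash
python3 m.py
```

```text
15.0 turn 3.901 Tz 0.314 F [-8.7 -2.9  9.9] q7 -1.18
```

Call:
drive_tool(
  moves=[
    {"fingers":1,"tx":0,"ty":0,"tz":0.48,"twist":0.1},
  ],
)

```text
clock: 15.08
position: [0.6438, 0.129, 0.1374]
eef_rot: [0.001, 0.948, 0.32, -0.002]
force: [-7.6, -2.7, 9.9]
finger_gap: 0.0334
```

```bash
python3 m.py
```

```text
15.08 turn 4.001 Tz 0.318 F [-7.6 -2.7  9.9] q7 -1.27
```

Call:
drive_tool(
  moves=[
    {"fingers":1,"tx":0,"ty":0,"tz":0.48,"twist":0.1},
  ],
)

```text
clock: 15.17
position: [0.6438, 0.1291, 0.1369]
eef_rot: [0.001, 0.962, 0.272, -0.002]
force: [-8.7, -2.5, 9.9]
finger_gap: 0.0331
```

```bash
python3 m.py
```

```text
15.17 turn 4.101 Tz 0.382 F [-8.7 -2.5  9.9] q7 -1.35
```

Call:
drive_tool(
  moves=[
    {"fingers":1,"tx":0,"ty":0,"tz":0.48,"twist":0.1},
  ],
)

```text
clock: 15.25
position: [0.6437, 0.1292, 0.1364]
eef_rot: [0.001, 0.975, 0.223, -0.002]
force: [-8.2, -2.3, 9.8]
finger_gap: 0.0333
```

```bash
python3 m.py
```

```text
15.25 turn 4.2 Tz 0.336 F [-8.2 -2.3  9.8] q7 -1.44
```

Call:
drive_tool(
  moves=[
    {"fingers":1,"tx":0,"ty":0,"tz":0.48,"twist":0.1},
  ],
)

```text
clock: 15.33
position: [0.6437, 0.1292, 0.1359]
eef_rot: [0.001, 0.985, 0.174, -0.002]
force: [-9.5, -3.4, 10.0]
finger_gap: 0.0327
```

```bash
python3 m.py; cat log2.txt
```

```text
15.33 turn 4.3 Tz 0.357 F [-9.5 -3.4 10. ] q7 -1.53
[2.2018060467938785, 0.27770987948919346]
[2.3018590575891755, 0.2222514812861229]
[2.4018693305647103, 0.27714988329849644]
[2.5018339598798347, 0.2782009540725915]
[2.601798620510368, 0.23897890322496418]
[2.7017820201353233, 0.2195002732368903]
[2.801766341672207, 0.23814403033357792]
[2.901720373557067, 0.21953307165491423]
[3.001673896222586, 0.23976484259556768]
[3.1016112195416916, 0.22829873341143375]
[3.2015436580258765, 0.19442666572292797]
[3.3015172835218243, 0.19683505367057907]
[3.401424218775691, 0.3271665877971349]
[3.501150934192848, 0.31766840658654133]
[3.6009870757465805, 0.34519345545699154]
[3.7008706287201742, 0.38041227355900276]
[3.8007625011874686, 0.28217718073922154]
[3.9007017157817065, 0.31423864808355445]
[4.00070677472381, 0.31840722841104674]
[4.10058991440991, 0.38193662732027844]
[4.200475217712291, 0.33613270317635124]
[4.300469443300262, 0.3570954777509973]
```

Call:
drive_tool(
  moves=[
    {"fingers":1,"tx":0,"ty":0,"tz":0.4,"twist":0.08},
    {"fingers":1,"tx":0,"ty":0,"tz":0.8,"twist":0.16},
    {"fingers":1,"tx":0,"ty":0,"tz":1.05,"twist":0.22},
  ],
)

```text
clock: 15.58
position: [0.6436, 0.1294, 0.1349]
eef_rot: [0.001, 0.998, 0.066, -0.002]
force: [-8.3, -3.2, 9.6]
finger_gap: 0.0329
```

```bash
python3 m.py
```

```text
15.58 turn 4.519 Tz 0.326 F [-8.3 -3.2  9.6] q7 -1.73
```

Call:
drive_tool(
  moves=[
    {"fingers":1,"tx":0,"ty":0,"tz":0,"twist":0},
    {"fingers":1,"tx":0,"ty":0,"tz":0,"twist":0},
    {"fingers":1,"tx":0,"ty":0,"tz":0,"twist":0},
  ],
)

```text
clock: 15.83
position: [0.6436, 0.1294, 0.1349]
eef_rot: [0.001, 0.998, 0.067, -0.002]
force: [-9.0, -2.9, 9.6]
finger_gap: 0.0333
```

```bash
python3 m.py
```

```text
15.83 turn 4.518 Tz -0.151 F [-9.  -2.9  9.6] q7 -1.72
```

Call:
drive_tool(
  moves=[
    {"fingers":-0.5,"tx":0,"ty":0,"tz":0,"twist":0},
    {"fingers":-0.5,"tx":0,"ty":0,"tz":0,"twist":0},
    {"fingers":-0.5,"tx":0,"ty":0,"tz":0,"twist":0},
    {"fingers":-0.5,"tx":0,"ty":0,"tz":0,"twist":0},
    {"fingers":-0.5,"tx":0,"ty":0,"tz":0,"twist":0},
  ],
)

```text
clock: 16.25
position: [0.6456, 0.1301, 0.1334]
eef_rot: [0.0, 0.998, 0.066, 0.0]
force: [0.1, -0.0, -0.1]
finger_gap: 0.0645
```

Call:
drive_tool(
  moves=[
    {"fingers":-0.5,"tx":0,"ty":0,"tz":-15,"twist":0},
    {"fingers":-0.5,"tx":0,"ty":0,"tz":-40,"twist":0},
    {"fingers":-0.5,"tx":0,"ty":0,"tz":-75,"twist":0},
    {"fingers":-0.5,"tx":0,"ty":0,"tz":-110,"twist":0},
    {"fingers":-0.5,"tx":0,"ty":0,"tz":-110,"twist":0},
  ],
)

```text
clock: 16.67
position: [0.6496, 0.1311, 0.252]
eef_rot: [-0.001, 0.998, 0.065, 0.007]
force: [1.3, 0.7, 1.0]
finger_gap: 0.0637
```

Run:
```python
from h import *
from rig import bot
s=bot.sense(); print(s["clock"],s["joint_positions"].round(3),s["position"],s["eef_rot"].round(4),s["finger_gap"],s["force"].round(1),s["ft_torque"].round(3))
c=bot.capture("wrist"); np.savez("w3.npz",pos=s["position"],rot=s["eef_rot"],**c); t=bot.capture("top"); np.savez("t5.npz",**t)
cv2.imwrite("pics/w3.png",c["pixels"][:,:,::-1])
```

```text
16.6667 [-0.232  0.41  -0.044  1.524  0.019  1.193 -1.718] [0.64960759 0.13106872 0.2519645 ] [-0.0013  0.9978  0.0655  0.0071] 0.06372615490610416 [1.3 0.7 1. ] [ 0.006 -0.052  0.013]
```

View pics/w3.png

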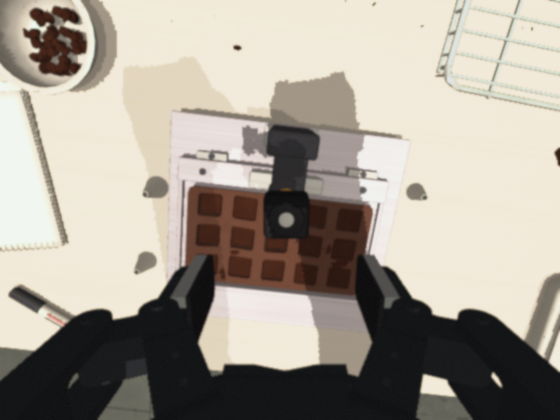

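Carrier is square, with its rear bar against both stops (px (210,158) and (362,175)) and the pressure bar on it. The knob's sides (cols 264–309) line up with the tool's yaw, so it didn't spring back, and the gripper is clear. Handing in.

```bash
python3 -c "
from rig import bot
print(bot.job_done())"
```

```text
the job is handed in; nothing more can be done
None
```

The carrier is home against both end stops and the clamp is screwed down to about 30 N. I handed the job in at about 17 s on the robot's clock; no verdict was reported.

**Push:** I pushed the lip with both fingertips of the open gripper, 85 mm apart. It took about 1–4 N while sliding and never read more than about 10.5 N. The carrier stopped with the tool at x = 0.490, as predicted. From the top camera the mould sits at 0.020 rad and the bed at 0.015 rad, which is square within measuring error. The last picture shows the rear bar against both stops.

**Clamp:** I gripped the knob once and turned it clockwise. The turning moment jumped from about 0.20 to 0.33 N m at 3.35 rad (±0.05). I went on to 4.52 rad, which is 1.17 rad past touch and gives about 30 N by the spring data. The moment rose by about 0.10 N m on average after touch, which fits that load. I then let go. In the last picture the knob's sides still line up with the angle at which I released it. The gripper was clear, and the small things I could see were in place.

**Checks that disagreed or were weak:**
- **Fingertip position:** the cameras showed the open fingertips about 33 mm above the TCP, not near it as the description says. I went down by feel and by the pictures instead.
- **Moment drift:** the free turning moment fell from 0.29 to 0.20 N m over the turn. Because of that I set the load by counting the angle from touch, not by the moment value itself.
- **Readings at rest:** the moment flipped sign whenever the arm stopped, so I used only readings taken while turning.

I viewed 11 pictures, one over the budget of 10.

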